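# Open the vacuum zones of a chip chuck in order

## Task

Open the three vacuum zones under the sensor chip from the centre outwards: with the fingertips, tap the blue valve plunger down to its open position (most or all of its travel), then the yellow one, then the red one, pressing each lightly and leaving it down. Do not push the white vent plunger, do not pull any plunger up, do not touch the chip, and leave everything else standing or lying where it is.

Things in the scene. Friction and masses are not known exactly. Their poses are not given: they have to be found in the camera images.
- blue_top (a point): centre of the flat upper face of the blue plunger cap (centre zone); a blue disc 24 mm across and 8 mm thick on a steel stem over a round black collar 27 mm across; the point moves down with the cap. z points up
- blue_plunger (a joint): how far the blue stem is down, m: 0 = up (cap underside 20 mm above the collar), starts at 0 to 0.003, stop at 0.012 (8 mm above the collar). Valve open from 0.007. Slides straight down at a steady 3 N, no return spring, stays where left. Past the stop the sprung cap still gives up to 6 mm, 4 N rising to 10 N, then is hard. It can be pulled up by 5 mm, which damages it
- blue_valve: the blue push valve: fixed collar 27 mm across (its steel foot flange 34 mm) and 14 mm high, carrying the blue plunger straight above it; origin at the centre of its underside, on the aluminium plate, z up. Which of the four corner places each colour has varies
- yellow_top (a point): centre of the flat upper face of the yellow plunger cap (middle zone); a yellow disc 24 mm across and 8 mm thick on a steel stem over a round black collar 27 mm across; the point moves down with the cap. z points up
- yellow_plunger (a joint): how far the yellow stem is down, m: 0 = up (cap underside 20 mm above the collar), starts at 0 to 0.003, stop at 0.012 (8 mm above the collar). Valve open from 0.007. Slides straight down at a steady 3 N, no return spring, stays where left. Past the stop the sprung cap still gives up to 6 mm, 4 N rising to 10 N, then is hard. It can be pulled up by 5 mm, which damages it
- yellow_valve: the yellow push valve: fixed collar 27 mm across (its steel foot flange 34 mm) and 14 mm high, carrying the yellow plunger straight above it; origin at the centre of its underside, on the aluminium plate, z up. Which of the four corner places each colour has varies
- red_top (a point): centre of the flat upper face of the red plunger cap (outer zone); a red disc 24 mm across and 8 mm thick on a steel stem over a round black collar 27 mm across; the point moves down with the cap. z points up
- red_plunger (a joint): how far the red stem is down, m: 0 = up (cap underside 20 mm above the collar), starts at 0 to 0.003, stop at 0.012 (8 mm above the collar). Valve open from 0.007. Slides straight down at a steady 3 N, no return spring, stays where left. Past the stop the sprung cap still gives up to 6 mm, 4 N rising to 10 N, then is hard. It can be pulled up by 5 mm, which damages it
- red_valve: the red push valve: fixed collar 27 mm across (its steel foot flange 34 mm) and 14 mm high, carrying the red plunger straight above it; origin at the centre of its underside, on the aluminium plate, z up. Which of the four corner places each colour has varies
- white_top (a point): centre of the flat upper face of the white plunger cap (vent, to be left alone); a white disc 24 mm across and 8 mm thick on a steel stem over a round black collar 27 mm across; the point moves down with the cap. z points up
- white_plunger (a joint): how far the white stem is down, m: 0 = up (cap underside 20 mm above the collar), starts at 0 to 0.003, stop at 0.012 (8 mm above the collar). Valve open from 0.007. Slides straight down at a steady 3 N, no return spring, stays where left. Past the stop the sprung cap still gives up to 6 mm, 4 N rising to 10 N, then is hard. It can be pulled up by 5 mm, which damages it
- white_valve: the white push valve: fixed collar 27 mm across (its steel foot flange 34 mm) and 14 mm high, carrying the white plunger straight above it; origin at the centre of its underside, on the aluminium plate, z up. Which of the four corner places each colour has varies
- station: vacuum chuck, fixed: blue base 280 x 380 x 18 mm; on it a gold and aluminium plate 150 x 230 mm, top 50 mm above the table, centre at x = -30 mm in this frame, a valve near each corner; 6 mm dowels round the chip; three low micrometers beside the plate, 50 mm above the table at most. Origin: centre of the underside of the base, x away from the robot, y left, z up
- chip: loose dark silicon sensor chip 48 x 52 x 5 mm lying in the middle of the aluminium plate, fragile; origin at the centre of its underside, z up
- weight: loose brass knob weight 22 mm across, 31 mm high, standing on the aluminium plate beside the chip; origin at the centre of its underside, z up
- spray: loose white bottle with a red cap and blue label, 60 mm across, 170 mm high, standing on the table on the right; origin at the centre of its underside
- vial: loose amber jar with black cap, 32 mm across, 55 mm high, standing on the right; origin at the centre of its underside
- tweezers: loose black tweezers with a red band, 130 x 30 mm, 7 mm high, lying on the right; origin at their middle on the table, x along them
- vac_pen: loose red and steel pen-shaped pick-up tool, 135 mm long, 16 mm thick, lying on the left; origin on the table near its middle, x along it
- tray: loose black chip tray 120 x 160 x 18 mm with compartments, on the left; origin at the centre of its underside
Mind the look-alikes: they are no part of the job. Leave any purple look-alike of the vial alone.

How it is judged:
By the outcome, as a careful person would: the job done as asked, in the order asked, and still so for the second after the job is handed in, with the robot touching nothing.
It also fails if it takes over 42 s, if anything falls off the work surface, if the arm or the gripper's body presses on something with over 40 N, if the wrist force passes 120 N, or if a joint passes its speed limit or range.

## Robot

A 7-joint arm with a two-finger parallel gripper is mounted at the origin on the work surface. World frame = base frame: x ahead of the robot, y to its left, z up, the work surface at z = 0. Lengths are in m, angles in rad, forces in N, time in s.
With the tool pointing down it reaches from about 0.425 to 1.025 m from the base axis. Payload 3.6 kg.
Tool frame: the origin (TCP) lies midway between the tips of the shut fingers; the grasp point (between the pads) lies 19 mm behind it; z points along the fingers, y is the line along which they close (so a half turn about z gives the same grasp; the last joint's range is limited). The gripper opens to 85 mm and grips with 20 to 120 N. Pads are 22 mm wide; open, the fingers measure 114 mm over their backs; the gripper's body (76 mm by 85 mm) begins 54 mm behind the grasp point. The pads swing forward as they close: fully open they stand 13 mm farther back than shut.
Start: joints at [-1.25, 0.591, 0.048, 1.609, -0.033, 0.943, -0.034], TCP at [0.292, 0.664, 0.231] pointing down, gripper open.
Joint ranges: [-2.69, 2.69], [-0.47, 2.24], [-1.27, 1.36], [0.19, 2.51], [-1.53, 4.68], [0.08, 2.07], [-3.09, 3.09]. Speed limits (rad/s): [2.57, 2.57, 3.14, 3.14, 3.14, 3.14, 3.14].

## Interface

Orientations are given as a rotation vector (axis times angle).
In Python, from station import ctrl gives the robot as it stands.
- The arm moves only by the tool apply_moves, never from a script. Its argument "moves" is a list of rows, each a list of 7 numbers: the shift along the tool's x, y, z in m, then the turn, a rotation vector about the tool's x, y, z in degrees, then the opening, from 0 (shut) to 1 (fully open). A call has 1 to 12 rows; each row is the pose to reach, as a shift and turn from the pose commanded when the call began, along the tool's axes at that moment; what a row does not reach only later rows make up. A row lasts 1/12 s, in which the tool goes at most 41.7 mm and 7.16 degrees, less where a joint would pass 70% of its speed; a pose out of reach is approached as far as the arm can. A call with a gripper value outside its range is refused whole. The fingers move at their own pace and stop on an object; the grip force is fixed at half the most. Time passes only in rows, so rows that repeat a pose let the fingers close. It gives the time, the measured TCP pose, the force, the opening and the grip force at its end, in the units of the state.
- ctrl.get_state(): the state, without advancing time (a new reading comes with each control period).
- ctrl.snapshot(name): name is "scene" or "top" or "wrist"; returns the picture (420x560x3 uint8, red, green, blue); there is no depth.
- ctrl.get_calibration(name): a dict with "fx", "fy", "cx", "cy" (pixels), "T" (4x4, takes a point from camera to world coordinates); the wrist camera has in their place "T_tool_cam" (4x4, takes a point from camera to tool coordinates, whose origin is the TCP and whose axes are the flange's). Camera axes: x right, y down, z forward; pixel columns grow to the right and rows downward; lengths in m; the calibration is good to about 2 mm. A picture is of the moment at which its call begins: read the wrist's pose just before it. get_calibration takes no time and is no camera call.
- ctrl.sign_off(): hands the job in; it is judged then, once.
The state is a dict: "t": time; "qpos": joint angles; "dq": joint speeds; "joint_torque": joint torques, N m; "ee_pos": TCP position; "tool_rot": TCP orientation; "ft_force": force on the tool from outside, world axes, zero at the start; "moment": the same for the moment, N m; "grip_width": opening from 0.0 (shut) to 1.0 (fully open); "gripper_force": force on a finger pad.
Only numpy, scipy, OpenCV 4.12 (cv2) and the standard library are available. Lean on these libraries where they do the work, as an engineer would, in place of code of your own. Each camera call takes 0.05 s, during which the arm holds its last target. There are 200 camera calls.

## Working session

There is one attempt and no reset: what is moved stays moved. The work goes in short steps, Python scripts to look and compute and a tool call to move; the robot and the scene stay as the last step left them, time stands still between calls to the robot, and variables do not carry over. Pictures are saved under pics/ and viewed, at most 10 in all, crops included, and the job is handed in when it is done.

Besides the shell and the picture viewer there is one more tool, called after "Request:" as a command line: name --pt "numbers of a row" for each row, then --argument value for the rest. apply_moves: Moves the arm, as the interface text tells. Its arguments: {"type":"object","properties":{"moves":{"type":"array","items":{"type":"array","items":{"type":"number"}}}},"required":["moves"]}

```bash
ls; mkdir -p pics; python3 - <<'E'
from station import ctrl
import cv2
for n in("top","scene"):
    cv2.imwrite(f"pics/{n}0.png",ctrl.snapshot(n)[:,:,::-1])
    print(n,ctrl.get_calibration(n))
print(ctrl.get_state()); print(ctrl.get_calibration("wrist"))
E
```

```text
pics
top {'fx': 420.71228538654077, 'fy': 420.71228538654077, 'cx': 276.3980345441207, 'cy': 215.04615418236978, 'T': array([[ 0.01552647, -0.99393702,  0.10884909,  0.43573714],
       [-0.99956303, -0.01269074,  0.02669648, -0.02186746],
       [-0.02515324, -0.10921603, -0.99369974,  1.17300634],
       [ 0.        ,  0.        ,  0.        ,  1.        ]])}
scene {'fx': 417.42641691459977, 'fy': 417.42641691459977, 'cx': 284.4417243550567, 'cy': 213.4895552595907, 'T': array([[-0.23539917,  0.77966443, -0.58026771,  1.15353856],
       [ 0.97189551,  0.19038558, -0.13846459,  0.12411527],
       [ 0.00251869, -0.59655403, -0.80256897,  0.92330231],
       [ 0.        ,  0.        ,  0.        ,  1.        ]])}
{'t': 0.1, 'qpos': array([-1.24952681,  0.59203625,  0.04829   ,  1.60970158, -0.03328851,
        0.94267456, -0.03368672]), 'dq': array([-0.00054168, -0.00194813, -0.00115544, -0.00097498, -0.00044507,
        0.00139487,  0.00087798]), 'joint_torque': array([ 5.13600156e-03, -5.50000656e+01,  1.55309334e+00, -1.98824018e+01,
        9.64327395e-03,  3.81850608e-03, -1.55174924e-06]), 'ee_pos': array([0.29184597, 0.66285391, 0.23024563]), 'tool_rot': array([-0.6466238 , -3.07401675,  0.00313005]), 'ft_force': array([ 0.83534326,  0.07627568, -0.69726816]), 'moment': array([-0.00538525,  0.03378276, -0.01387087]), 'gripper_force': 0.0, 'grip_width': 1.0031208467744546}
{'fx': 297.27169214549326, 'fy': 297.27169214549326, 'cx': 282.23318098643415, 'cy': 210.0303362590126, 'T_tool_cam': array([[-9.18631606e-04, -9.46700371e-01, -3.22114209e-01,
         8.28621435e-02],
       [ 9.99999552e-01, -9.42817351e-04, -8.09205497e-05,
        -1.54399095e-04],
       [-2.27087351e-04, -3.22114139e-01,  9.46700813e-01,
        -1.42913642e-01],
       [ 0.00000000e+00,  0.00000000e+00,  0.00000000e+00,
         1.00000000e+00]])}
```

View pics/top0.png

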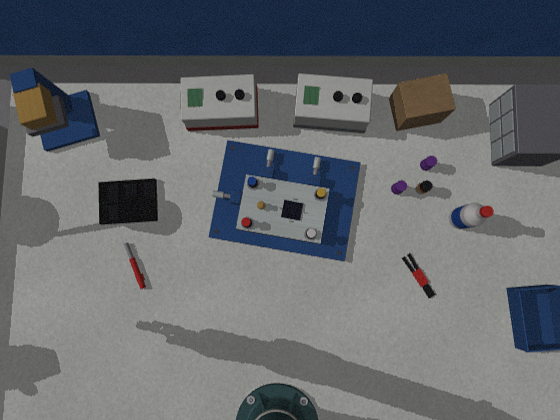

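View pics/scene0.png

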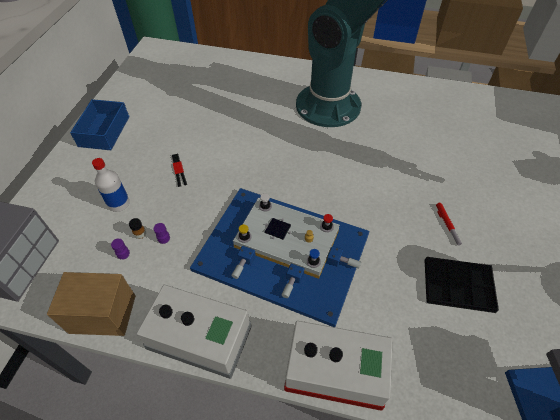

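The top view shows blue at (252,182), yellow at (321,193), red at (246,222) and white at (311,233). I'll enlarge both views to refine these.

```bash
python3 - <<'E'
import cv2,numpy as np
a=cv2.imread("pics/top0.png")[165:250,230:340]; b=cv2.imread("pics/scene0.png")[185:285,225:345]
a=cv2.resize(a,None,fx=5,fy=5,interpolation=cv2.INTER_CUBIC)
cv2.imwrite("pics/topc.png",a)
cv2.imwrite("pics/scenec.png",cv2.resize(b,None,fx=5,fy=5,interpolation=cv2.INTER_CUBIC))
E
```

```text
(no output)
```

View pics/topc.png

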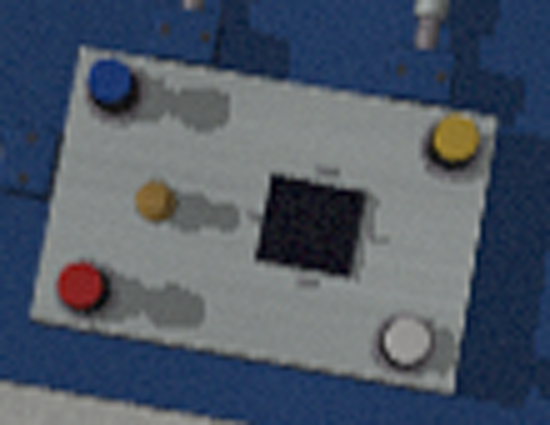

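View pics/scenec.png

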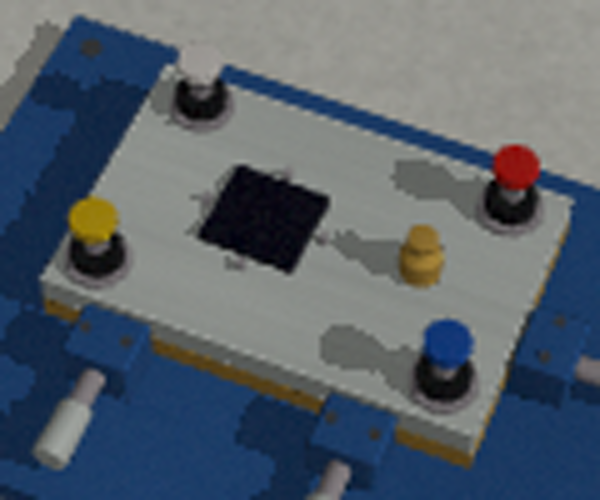

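Crop centres of the caps in the top view: blue (110,84), yellow (457,138), red (82,287), white (408,341). In the scene view: blue (449,337), yellow (94,217), red (517,163).

```bash
cat > h.py <<'E'
import numpy as np
from station import ctrl
from scipy.spatial.transform import Rotation as R
def ray(c,u,v,T=None):
    T=c["T"] if T is None else T
    return T[:3,3], T[:3,:3]@np.array([(u-c["cx"])/c["fx"],(v-c["cy"])/c["fy"],1])
def atz(o,d,z): return o+d*(z-o[2])/d[2]
E
python3 - <<'E'
from h import *
np.set_printoptions(precision=4,suppress=True)
ct,cs=ctrl.get_calibration("top"),ctrl.get_calibration("scene")
f=lambda x,o:(x+.5)/5-.5+o
P={}
for n,a,b in(("blue",(110,84),(449,337)),("yellow",(457,138),(94,217)),("red",(82,287),(517,163)),("white",(408,341),(202,62)),):
    o,d=ray(ct,f(a[0],230),f(a[1],165)); p=P[n]=atz(o,d,.091)
    o2,d2=ray(cs,f(b[0],225),f(b[1],185)); q=atz(o2,d2,.091)
    s=np.linalg.lstsq(np.c_[d,-d2],o2-o,rcond=None)[0]
    print(n,p,q,"tri",(o+d*s[0]+o2+d2*s[1])/2)
s=ctrl.get_state();M=R.from_rotvec(s["tool_rot"]).as_matrix();print(M)
v=P["yellow"]-P["blue"];print("yaw plate",np.degrees(np.arctan2(v[1],v[0])))
for n in P: print(n,M.T@(np.r_[P[n][:2],.09]-s["ee_pos"]))
E
```

```text
blue [0.6419 0.0734 0.091 ] [0.6437 0.0745 0.091 ] tri [0.6423 0.074  0.0886]
yellow [ 0.6154 -0.1077  0.091 ] [ 0.6179 -0.1057  0.091 ] tri [ 0.6158 -0.1073  0.0876]
red [0.5352 0.0856 0.091 ] [0.5374 0.0877 0.091 ] tri [0.5353 0.0867 0.088 ]
white [ 0.5095 -0.083   0.091 ] [ 0.5125 -0.0802  0.091 ] tri [ 0.5095 -0.0822  0.087 ]
[[-0.9153  0.4029 -0.0007]
 [ 0.4029  0.9153 -0.0019]
 [-0.0001 -0.002  -1.    ]]
yaw plate -98.32967995375073
blue [-0.5579 -0.3981  0.1411]
yellow [-0.6066 -0.5746  0.1415]
red [-0.4552 -0.43    0.1412]
white [-0.4997 -0.5947  0.1415]
```

Request:
apply_moves --pt "-0.558 -0.398 0 0 0 0 0" --pt "-0.558 -0.398 0 0 0 0 0" --pt "-0.558 -0.398 0 0 0 0 0" --pt "-0.558 -0.398 0 0 0 0 0" --pt "-0.558 -0.398 0 0 0 0 0" --pt "-0.558 -0.398 0 0 0 0 0" --pt "-0.558 -0.398 0 0 0 0 0" --pt "-0.558 -0.398 0 0 0 0 0" --pt "-0.558 -0.398 0 0 0 0 0" --pt "-0.558 -0.398 0 0 0 0 0" --pt "-0.558 -0.398 0 0 0 0 0" --pt "-0.558 -0.398 0 0 0 0 0"

```text
t: 1.1
ee_pos: [0.5481, 0.2318, 0.2311]
tool_rot: [-0.647, -3.074, 0.001]
ft_force: [0.2, 0.8, -0.4]
grip_width: 0.001
gripper_force: 0.0
```

Request:
apply_moves --pt "-0.15 -0.107 0 0 0 0 0" --pt "-0.15 -0.107 0 0 0 0 0" --pt "-0.15 -0.107 0 0 0 0 0" --pt "-0.15 -0.107 0 0 0 0 0" --pt "-0.15 -0.107 0 0 0 0 0" --pt "-0.15 -0.107 0.07 0 0 0 0" --pt "-0.15 -0.107 0.09 0 0 0 0" --pt "-0.15 -0.107 0.09 0 0 0 0" --pt "-0.15 -0.107 0.09 0 0 0 0" --pt "-0.15 -0.107 0.09 0 0 0 0"

```text
t: 1.93
ee_pos: [0.6421, 0.0759, 0.1418]
tool_rot: [-0.646, -3.074, -0.0]
ft_force: [-0.5, -0.5, 0.7]
grip_width: -0.0
gripper_force: 0.0
```

```bash
python3 - <<'E'
from h import *
import cv2
s=ctrl.get_state();print(s["ee_pos"],s["tool_rot"],s["ft_force"])
im=ctrl.snapshot("wrist")[:,:,::-1].copy()
c=ctrl.get_calibration("wrist");M=np.eye(4);M[:3,:3]=R.from_rotvec(s["tool_rot"]).as_matrix();M[:3,3]=s["ee_pos"]
T=M@c["T_tool_cam"]
for n,p in dict(b=(.6419,.0734,.091),y=(.6154,-.1077,.091),r=(.5352,.0856,.091),w=(.5095,-.083,.091)).items():
    q=np.linalg.inv(T)@np.r_[p,1]; u,v=c["fx"]*q[0]/q[2]+c["cx"],c["fy"]*q[1]/q[2]+c["cy"]; print(n,u,v)
    if 0<u<560 and 0<v<420: cv2.drawMarker(im,(int(u),int(v)),(255,0,255),0,10)
cv2.imwrite("pics/w1.png",im)
E
```

```text
[0.64206779 0.07585325 0.1417626 ] [-6.45737817e-01 -3.07434725e+00 -6.19196588e-05] [-0.5002287  -0.50118423  0.67329515]
b 279.22742564730254 233.857330751142
y 47.365332021693945 292.9568725518184
r 225.2547170515033 75.48289028870906
w -26.005967811987716 150.84476600997925
```

View pics/w1.png

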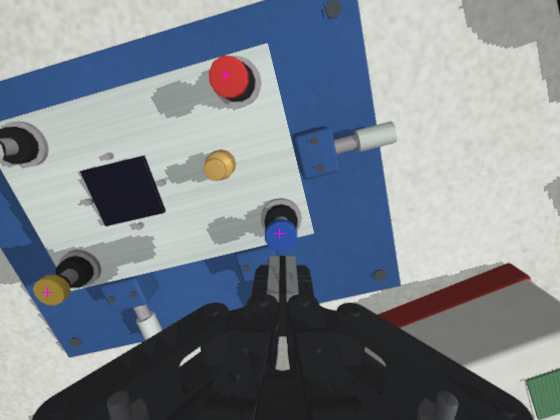

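The wrist view confirms the positions: the blue cap at (281,236) sits right under the fingertips and the markers match. I'm pressing down slowly.

Request:
apply_moves --pt "0 0.001 0.03 0 0 0 0" --pt "0 0.001 0.044 0 0 0 0" --pt "0 0.001 0.047 0 0 0 0" --pt "0 0.001 0.049 0 0 0 0" --pt "0 0.001 0.051 0 0 0 0" --pt "0 0.001 0.053 0 0 0 0" --pt "0 0.001 0.055 0 0 0 0" --pt "0 0.001 0.057 0 0 0 0" --pt "0 0.001 0.058 0 0 0 0" --pt "0 0.001 0.059 0 0 0 0" --pt "0 0.001 0.059 0 0 0 0" --pt "0 0.001 0.059 0 0 0 0"

```text
t: 2.98
ee_pos: [0.6433, 0.0765, 0.0826]
tool_rot: [0.646, 3.072, 0.001]
ft_force: [2.6, 1.4, 2.2]
grip_width: -0.003
gripper_force: 1.3
```

Request:
apply_moves --pt "0 0 0.001 0 0 0 0" --pt "0 0 0.002 0 0 0 0" --pt "0 0 0.002 0 0 0 0" --pt "0 0 0.002 0 0 0 0"

```text
t: 3.32
ee_pos: [0.6422, 0.0763, 0.0802]
tool_rot: [-0.647, -3.074, 0.0]
ft_force: [2.2, 0.4, 2.6]
grip_width: -0.001
gripper_force: 1.3
```

Blue is at about 11.8 mm. I'm lifting straight up, then going to yellow.

Request:
apply_moves --pt "0 0 -0.02 0 0 0 0" --pt "0 0 -0.06 0 0 0 0" --pt "0 0 -0.06 0 0 0 0" --pt "-0.05 -0.178 -0.06 0 0 0 0" --pt "-0.05 -0.178 -0.06 0 0 0 0" --pt "-0.05 -0.178 -0.06 0 0 0 0" --pt "-0.05 -0.178 -0.06 0 0 0 0" --pt "-0.05 -0.178 -0.06 0 0 0 0" --pt "-0.05 -0.178 -0.06 0 0 0 0" --pt "-0.05 -0.178 -0.06 0 0 0 0" --pt "-0.05 -0.178 -0.06 0 0 0 0"

```text
t: 4.23
ee_pos: [0.6153, -0.1051, 0.1396]
tool_rot: [-0.644, -3.072, -0.002]
ft_force: [0.2, 1.0, -0.4]
grip_width: -0.002
gripper_force: 0.0
```

```bash
python3 - <<'E'
from h import *
import cv2
s=ctrl.get_state();print(s["ee_pos"],s["tool_rot"],s["ft_force"])
cv2.imwrite("pics/w2.png",ctrl.snapshot("wrist")[:,:,::-1])
E
```

```text
[ 0.61534197 -0.10510449  0.13959836] [-6.44475003e-01 -3.07203029e+00 -1.66514476e-03] [ 0.20331528  1.00614779 -0.41693356]
```

View pics/w2.png

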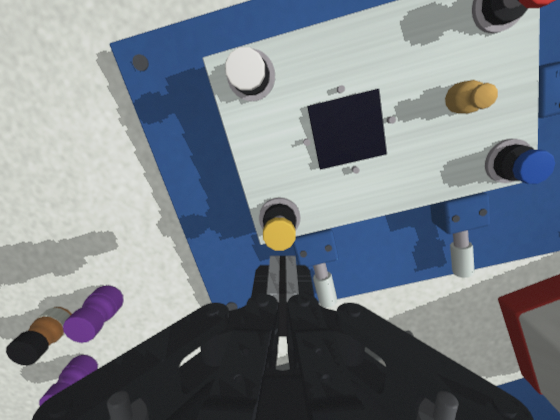

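The yellow cap at (280,234) is aligned just as blue was, and the blue cap (535,165) is visibly down.

Request:
apply_moves --pt "0 0 0.03 0 0 0 0" --pt "0 0 0.043 0 0 0 0" --pt "0 0 0.046 0 0 0 0" --pt "0 0 0.048 0 0 0 0" --pt "0 0 0.05 0 0 0 0" --pt "0 0 0.052 0 0 0 0" --pt "0 0 0.054 0 0 0 0" --pt "0 0 0.056 0 0 0 0" --pt "0 0 0.058 0 0 0 0" --pt "0 0 0.059 0 0 0 0" --pt "0 0 0.059 0 0 0 0" --pt "0 0 0.059 0 0 0 0"

```text
t: 5.28
ee_pos: [0.6167, -0.107, 0.0814]
tool_rot: [0.647, 3.073, -0.0]
ft_force: [-0.2, 0.5, 1.3]
grip_width: -0.001
gripper_force: 0.6
```

Request:
apply_moves --pt "0 0 0.001 0 0 0 0" --pt "0 0 0.001 0 0 0 0" --pt "0 0 0.001 0 0 0 0"

```text
t: 5.53
ee_pos: [0.6167, -0.1071, 0.0804]
tool_rot: [0.647, 3.073, -0.0]
ft_force: [-0.1, 1.0, 1.7]
grip_width: -0.003
gripper_force: 0.8
```

Request:
apply_moves --pt "0 0 -0.02 0 0 0 0" --pt "0 0 -0.06 0 0 0 0" --pt "0 0 -0.06 0 0 0 0" --pt "0.152 0.1445 -0.06 0 0 0 0" --pt "0.152 0.1445 -0.06 0 0 0 0" --pt "0.152 0.1445 -0.06 0 0 0 0" --pt "0.152 0.1445 -0.06 0 0 0 0" --pt "0.152 0.1445 -0.06 0 0 0 0" --pt "0.152 0.1445 -0.06 0 0 0 0" --pt "0.152 0.1445 -0.06 0 0 0 0" --pt "0.152 0.1445 -0.06 0 0 0 0" --pt "0.152 0.1445 -0.06 0 0 0 0"

```text
t: 6.53
ee_pos: [0.5362, 0.0846, 0.1404]
tool_rot: [0.651, 3.072, -0.002]
ft_force: [0.3, -0.5, -0.6]
grip_width: -0.002
gripper_force: 0.0
```

```bash
python3 - <<'E'
from h import *
import cv2
s=ctrl.get_state();print(s["ee_pos"],s["tool_rot"],s["ft_force"])
cv2.imwrite("pics/w3.png",ctrl.snapshot("wrist")[:,:,::-1])
E
```

```text
[0.53623302 0.08458828 0.14036107] [ 6.51092731e-01  3.07224026e+00 -1.69986815e-03] [ 0.32023857 -0.4545645  -0.59133186]
```

View pics/w3.png

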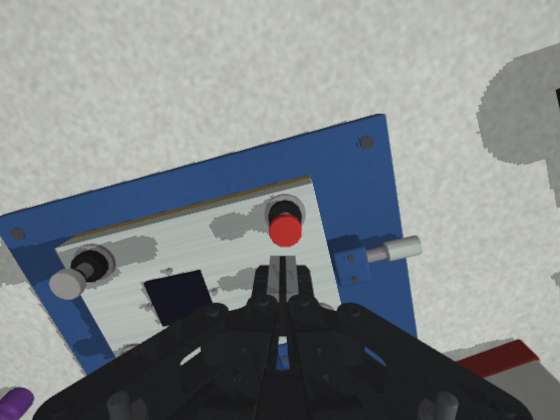

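The red cap at (286,231) is aligned within about 2 mm.

Request:
apply_moves --pt "0 0.001 0.03 0 0 0 0" --pt "0 0.001 0.043 0 0 0 0" --pt "0 0.001 0.046 0 0 0 0" --pt "0 0.001 0.048 0 0 0 0" --pt "0 0.001 0.05 0 0 0 0" --pt "0 0.001 0.052 0 0 0 0" --pt "0 0.001 0.054 0 0 0 0" --pt "0 0.001 0.056 0 0 0 0" --pt "0 0.001 0.058 0 0 0 0" --pt "0 0.001 0.06 0 0 0 0" --pt "0 0.001 0.06 0 0 0 0" --pt "0 0.001 0.06 0 0 0 0"

```text
t: 7.58
ee_pos: [0.5361, 0.0881, 0.0803]
tool_rot: [0.646, 3.074, 0.001]
ft_force: [0.6, -1.7, 1.0]
grip_width: 0.002
gripper_force: 0.6
```

Request:
apply_moves --pt "0 0 -0.02 0 0 0 0" --pt "0 0 -0.06 0 0 0 0" --pt "0 0 -0.1 0 0 0 0" --pt "0 0 -0.12 0 0 0 0" --pt "0.183 0.203 -0.12 0 0 0 0" --pt "0.183 0.203 -0.12 0 0 0 0" --pt "0.183 0.203 -0.12 0 0 0 0" --pt "0.183 0.203 -0.12 0 0 0 0" --pt "0.183 0.203 -0.12 0 0 0 0" --pt "0.183 0.203 -0.12 0 0 0 0" --pt "0.183 0.203 -0.12 0 0 0 0" --pt "0.183 0.203 -0.12 0 0 0 0"

```text
t: 8.58
ee_pos: [0.4457, 0.3561, 0.2001]
tool_rot: [-0.627, -3.075, -0.007]
ft_force: [-0.5, 0.4, -0.8]
grip_width: -0.0
gripper_force: 0.0
```

```bash
python3 - <<'E'
from h import *
import cv2
b=ctrl.snapshot("scene")[185:285,225:345,::-1]
cv2.imwrite("pics/s2.png",cv2.resize(b,None,fx=5,fy=5,interpolation=cv2.INTER_CUBIC))
E
```

```text
(no output)
```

View pics/s2.png

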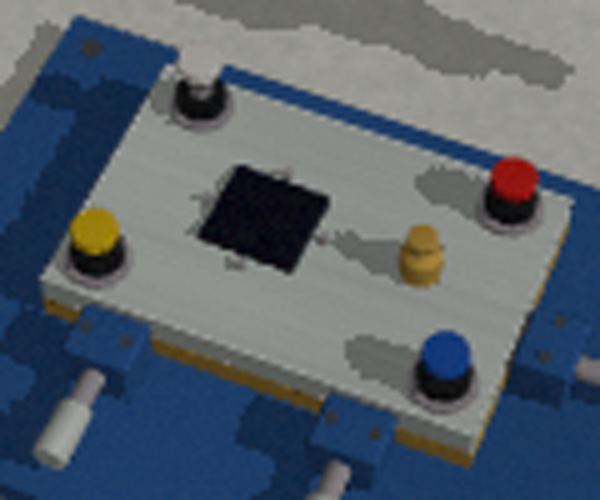

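The caps have dropped by about 10 px (blue, now at 446,350), 12 px (yellow, 95,230) and 15 px (red, 514,178). White, the chip and the weight are where they were.

```bash
python3 -c "
from station import ctrl
print(ctrl.sign_off())"
```

```text
the job is handed in; nothing more can be done
None
```

I pressed the blue, yellow and red plungers in that order to about 11.5–12 mm of their 12 mm travel, left them down, and handed the job in at about 8.6 s; in the last picture the white vent plunger, chip and weight had not moved.

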